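# Put the bench kit away in the organiser

### The arm

A 6-joint arm with a two-finger parallel gripper is mounted at the origin on a cart in front of the work surface, level with it; the furniture and walls round the work are solid. World frame = base frame: x ahead of the robot, y to its left, z up, the work surface at z = 0. Lengths are in mm, angles in degrees, forces in N, time in s.
With the tool pointing down it reaches from about 350 to 850 mm from the base axis. Payload 8.1 kg.
Tool frame: the origin (TCP) lies at the very end of the fingers, on their centre line; the grasp point (between the pads) lies 19 mm behind it (tcp_to_grasp is the distance from the TCP to the grasp point, in mm); z points along the fingers, x is the direction in which the jaws open and shut, and the axes are right-handed (so a half turn about z gives the same grasp; the last joint's range is limited). The gripper opens to 85 mm and grips with 20 to 120 N. Pads are 22 mm wide; open, the fingers measure 114 mm over their backs; the gripper's body (76 mm by 85 mm) begins 54 mm behind the grasp point. The pads swing forward as they close: fully open they stand 13 mm farther back than shut.
Start: joints at [64.836, 7.471, 85.268, -0, 87.261, -4.893], TCP at [207.858, 562.85, 231.292] pointing down, gripper open.
Joint ranges: [-169.43, 169.43], [-51.17, 129.36], [1.28, 143.12], [-76.62, 256.62], [0, 156.53], [-152.29, 152.29]. Speed limits (degrees/s): [136.94, 136.94, 159.86, 180, 180, 180].

### API

Orientations are given as [roll, pitch, yaw] about the fixed x, y, z axes, in that order (R = Rz(yaw) Ry(pitch) Rx(roll)).
In Python, from bench import * gives the robot as it stands. The module is installed in compiled form; this text tells all that it offers.
- The arm moves only by the tool apply_moves, never from a script. Its argument "targets" is text: rows parted by semicolons, each of 7 numbers parted by spaces: the turn, a rotation vector about the tool's x, y, z in rad, then the shift along the tool's x, y, z in cm, then the finger opening in cm, from 0 to 8.54. A call has exactly 5 rows; each row is the pose to reach, as a shift and turn from the pose commanded when the call began, along the tool's axes at that moment; what a row does not reach only later rows make up. A row lasts 1/10 s, in which the tool goes at most 50 mm and 8.59 degrees, less where a joint would pass 70% of its speed; a pose out of reach is approached as far as the arm can. A call with a gripper value outside its range is refused whole. The fingers move at their own pace and stop on an object; "force" is the grip in N (left out, the last holds). Time passes only in rows, so rows that repeat a pose let the fingers close, or fill a call up. It gives the time, the measured TCP pose, the force and the opening at its end, in the units of the state.
- sense(): the state, without advancing time (a new reading comes with each control period).
- snapshot(name): name is "scene" or "top"; returns the picture (480x640x3 uint8, red, green, blue); there is no depth.
- camera_model(name): a dict with "fx", "fy", "cx", "cy" (pixels), "position" and "attitude" of the camera in the world. Camera axes: x right, y up, looking along -z (the intrinsics and any distortion apply to the point x, -y, -z); pixel columns grow to the right and rows downward; lengths in mm; the calibration is good to about 2 mm. A picture is of the moment at which its call begins. camera_model takes no time and is no camera call.
- hand_in(): hands the job in, once; it reports no verdict.
Trained networks look in the newest picture that a camera, given by its name, has taken for a name from the list of things; names that differ only in an ending like _2 or _b are one class to them, and where a whole thing is asked for, a point or a joint stands for the part that bears it (a point fixed in the world has none). Each returns a list of dicts, best first, with "confidence" (0 to 1); they miss things now and then, are a little off and sometimes report something else, mostly with a low value. They report only what shows in the picture. A call takes as long as a camera call.
- recognise(camera, query): "at" ([row, column] in pixels, amid what is visible of it).
- place_of(camera, query): "at" ([row, column] in pixels: a listed point, or the origin of a listed thing).
The state is a dict: "time": time; "joint_pos": joint angles; "qd": joint speeds; "joint_efforts": joint torques, N m; "tool_pos": TCP position; "tcp_rot": TCP orientation; "ft_force": force on the tool from outside, world axes, zero at the start; "wrist_torque": the same for the moment, N m; "finger_gap": finger opening in mm.
Only numpy, scipy, OpenCV 4.12 (cv2) and the standard library are available. Lean on these libraries where they do the work, as an engineer would, in place of code of your own. Each camera call takes 0.05 s, during which the arm holds its last target. There are 200 camera calls.

### The job

Put the bench kit away in the small grey organiser: stand the tape measure, the round tin and the tally counter upright on its top, in one straight row between the oil bottle and the little jar, in that order going from the bottle to the jar, centred front to back on the top, about evenly spaced and not touching, the tape measure with a broad side to the front. Lay the steel plug gauge in the open drawer below and slide the drawer fully shut. Leave the bottle, the jar and the other things on the desk where they are.

Things in the scene. Friction and masses are not known exactly. Their poses are not given: they have to be found in the camera images.
- organiser: grey desk organiser, fixed, 140 deep (x) x 360 wide (y) x 70 mm high, with one drawer under its flat top; a 3 mm rim, 4 mm wide, runs along the back and both ends of the top. Origin: centre of its underside; x points away from its drawer front (from front to back), y along its width, z up
- shelf_top (a point): centre of the organiser's top surface, 70 mm above the desk; axes as the organiser's
- drawer (a joint): how far the drawer is out, m: 0 shut, at most 0.11; slides out along the organiser's -x; light friction. The opening from above reaches from the organiser's front face (70 mm in front of its origin) as far forward as the drawer is out less 1 mm, 328 mm wide
- drawer_floor (a point): centre of the drawer's inner floor, moves with the drawer; inside 118 deep (x) x 328 wide (y), walls 4 mm thick and 40 mm above the floor. The drawer front, 10 mm thick, reaches from 5 mm to 60 mm above the desk
- drawer_pull (a point): middle of the front edge of the pull, a lip 90 mm wide and 6 mm thick that stands 10 mm out of the drawer front; 54 mm above the desk, moves with the drawer
- oil_bottle: amber oil bottle with a red spout, body 43 mm in diameter and 80 mm high, 128 mm with the spout, standing near one end of the organiser's top; to be left alone. Origin: centre of its underside
- jar: little grey jar with a white cap, 36 mm in diameter, 55 mm high, standing near the other end of the organiser's top; to be left alone. Origin: centre of its underside
- tape_measure: yellow and black tape measure standing upright on its edge, 31 thick (x) x 73 long (y) x 58 mm high (z), to be gripped across its thickness. Origin: centre of its underside
- tape_mid (a point): centre of the tape measure's case (30 x 63 x 57 mm), 29 mm above its underside; axes as the tape measure's
- tin: round tin, white with a blue lid fixed on, 66 mm in diameter, 33 mm high. Origin: centre of its underside
- counter: white and black hand tally counter: a drum 45 mm in diameter and 24 mm high, with a small thumb lever on top (up to 32 mm) and a knob at the side (59 x 53 mm over all). Origin: centre of the underside of its bounding box; x and y along the 59 and 53 mm sides
- counter_mid (a point): centre of the counter's drum, 12 mm above its underside; axes as the counter's
- gauge: steel plug gauge lying on the desk, 80 mm long (along its y), knurled middle part 14 mm in diameter and 44 mm long, thinner pins of 6 mm at both ends; it can roll. Origin: on the desk under its middle as it starts
- gauge_mid (a point): centre of the gauge on its axis, 7 mm above the desk when it lies there; y along its length
- mug: white dotted mug, 82 mm in diameter, 91 mm high, 114 mm with its handle; bystander. Origin: centre of the underside of its bounding box
- tag_left: white key tag lying flat, 26 x 58 x 8 mm (x, y, z), at the robot's left; bystander. Origin: centre of its underside
- tag_right: white key tag lying flat, 26 x 58 x 8 mm (x, y, z), at the robot's right; bystander. Origin: centre of its underside

How it is judged (in metres and radians):
At the end, for the whole second after the job is handed in: Tape measure, tin, counter upright on the top, on its middle line within 12 mm, in order from bottle to jar, not touching, each gap within 15 mm of even (about 15 mm); broad side within 0.2 rad of the front; gauge in the drawer, shut to 4 mm; bottle, jar upright; all at rest (x of tape_mid in the frame of shelf_top between -0.012 and 0.012 m and z of tape_mid in the frame of shelf_top between 0.025 and 0.033 m and x of tin in the frame of shelf_top between -0.012 and 0.012 m and z of tin in the frame of shelf_top between -0.004 and 0.004 m and x of counter_mid in the frame of shelf_top between -0.012 and 0.012 m and z of counter_mid in the frame of shelf_top between 0.008 and 0.016 m and horizontal distance between oil_bottle and tape_mid between 0.058 and 0.088 m and horizontal distance between tape_mid and tin between 0.069 and 0.099 m and horizontal distance between tin and counter_mid between 0.06 and 0.09 m and horizontal distance between counter_mid and jar between 0.045 and 0.075 m and contact force between oil_bottle and tape_measure below 0.05 N and contact force between tape_measure and tin below 0.05 N and contact force between tin and counter below 0.05 N and contact force between counter and jar below 0.05 N and angle between each of tape_measure, tin, counter, oil_bottle, jar's own z axis and vertical below 0.1 rad and angle between the x axis of tape_measure and the x axis of organiser, either way round below 0.2 rad and x of gauge_mid in the frame of drawer_floor between -0.06 and 0.06 m and y of gauge_mid in the frame of drawer_floor between -0.166 and 0.166 m and z of gauge_mid in the frame of drawer_floor between 0 and 0.02 m and value of joint drawer below 0.004 m and linear speed of each of tape_measure, tin, counter, gauge below 0.02 m/s).
It fails at once if the oil bottle or the jar is shifted more than 10 mm or tipped (distance of any of oil_bottle, jar from where it was at the start of the episode above 0.01 m or angle between any of oil_bottle, jar's own z axis and vertical above 0.3 rad).
It fails at once if the mug or a white key tag is shifted more than 20 mm (distance of any of mug, tag_left, tag_right from where it was at the start of the episode above 0.02 m).
It also fails if it takes over 72 s, if anything falls off the work surface, if the arm or the gripper's body presses on something with over 40 N, if the wrist force passes 120 N, or if a joint passes its speed limit or range.

## Working session

There is one attempt and no reset: what is moved stays moved. The work goes in short steps, Python scripts to look and compute and a tool call to move; the robot and the scene stay as the last step left them, time stands still between calls to the robot, and variables do not carry over. Pictures are saved under pics/ and viewed, about 8 in all and at most 12, crops included, and the job is handed in when it is done.

Besides the shell and the picture viewer there is one more tool, called after "Emit:" as name(argument=value, ...), one argument or row to a line, values as JSON. apply_moves: Moves the arm, as the interface text tells. Its arguments: {"type":"object","properties":{"targets":{"type":"string"},"force":{"type":"number"}},"required":["targets"]}

```bash
mkdir -p pics; cat > h.py <<'E'
from bench import *
import numpy as np, cv2
from scipy.spatial.transform import Rotation as R
def ray(cam,at):
    m=camera_model(cam); p=np.array(m["position"],float); A=np.array(m["attitude"],float)
    M=A if A.shape==(3,3) else R.from_euler('xyz',A,degrees=True).as_matrix()
    r,c=at; d=np.array([(c-m["cx"])/m["fx"],-(r-m["cy"])/m["fy"],-1.0])
    return p,M@d
def onz(cam,at,z):
    p,d=ray(cam,at); return p+d*(z-p[2])/d[2]
def proj(cam,P):
    m=camera_model(cam); A=np.array(m["attitude"],float)
    M=A if A.shape==(3,3) else R.from_euler('xyz',A,degrees=True).as_matrix()
    q=M.T@(np.array(P,float)-np.array(m["position"])); return [m["cy"]-m["fy"]*q[1]/-q[2], m["cx"]+m["fx"]*q[0]/-q[2]]
def save(cam,name):
    cv2.imwrite(f"pics/{name}.png",cv2.cvtColor(snapshot(cam),cv2.COLOR_RGB2BGR))
E
python3 - <<'E'
from h import *
np.set_printoptions(precision=1,suppress=True)
for c in("scene","top"): print(camera_model(c))
print(sense())
Z=dict(shelf_top=70,drawer_floor=10,drawer_pull=54,oil_bottle=70,jar=70,tape_measure=0,tape_mid=29,tin=0,counter=0,counter_mid=12,gauge_mid=7,mug=0,tag_left=0,tag_right=0)
for c in("scene","top"):
    save(c,c+"0")
    for q,z in Z.items():
        print(c,q,[(np.round(d["at"]),round(d["confidence"],2),onz(c,d["at"],z)[:2]) for d in place_of(c,q)[:2]])
E
```

```text
{'fx': 444.42230805960617, 'fy': 444.42230805960617, 'cx': 318.11773137005986, 'cy': 233.86484575943527, 'position': array([-124.8, -850.9,  753.4]), 'attitude': array([ 57. ,  -0.6, -40.3])}
{'fx': 508.13019184784315, 'fy': 508.13019184784315, 'cx': 316.0646975687785, 'cy': 239.88005457216846, 'position': array([ 270.5,  -61.4, 1299.2]), 'attitude': array([ 12.4,  -0.1, -92.2])}
{'time': 0.0, 'joint_pos': array([64.8,  7.5, 85.3, -0. , 87.3, -4.9]), 'qd': array([ 0. , -0.1, -0.1, -0.1, -0.1,  0.1]), 'joint_efforts': array([ -0. , -56.9, -50.1,  -0. ,   0. ,  -0. ]), 'tool_pos': array([207.6, 562.3, 230.3]), 'tcp_rot': array([-180. ,    0.1,   69.7]), 'ft_force': array([ 0.2, -0.2, -0.6]), 'wrist_torque': array([ 0., -0., -0.]), 'finger_gap': 85.59739550088426}
scene shelf_top [(array([216., 332.]), 0.69, array([659.5,  -1.2]))]
scene drawer_floor [(array([244., 312.]), 0.55, array([571.5, -14.6]))]
scene drawer_pull [(array([245., 290.]), 0.95, array([482.4, -27.3])), (array([238., 335.]), 0.67, array([602.7, -80.4]))]
scene oil_bottle [(array([238., 375.]), 0.71, array([ 673.3, -16
[... 1449 characters left out ...]
ray([578.8, 360.1]))]
top tin [(array([311., 148.]), 0.66, array([389.4, 357.9]))]
top counter [(array([228., 419.]), 0.63, array([ 578.9, -348.4]))]
top counter_mid [(array([229., 421.]), 0.69, array([ 572.9, -348.9])), (array([240., 149.]), 0.51, array([570.1, 357.9]))]
top gauge_mid [(array([288., 424.]), 0.7, array([ 419.7, -346.9]))]
top mug [(array([229., 420.]), 0.72, array([ 576.3, -351.1])), (array([252., 480.]), 0.55, array([ 508.1, -501.2]))]
top tag_left [(array([274., 179.]), 0.64, array([480.1, 282.1])), (array([229., 420.]), 0.33, array([ 575.6, -349.2]))]
top tag_right [(array([256., 429.]), 0.74, array([ 503.1, -367.2])), (array([230., 418.]), 0.69, array([ 574.1, -344.3]))]
```

View pics/scene0.png

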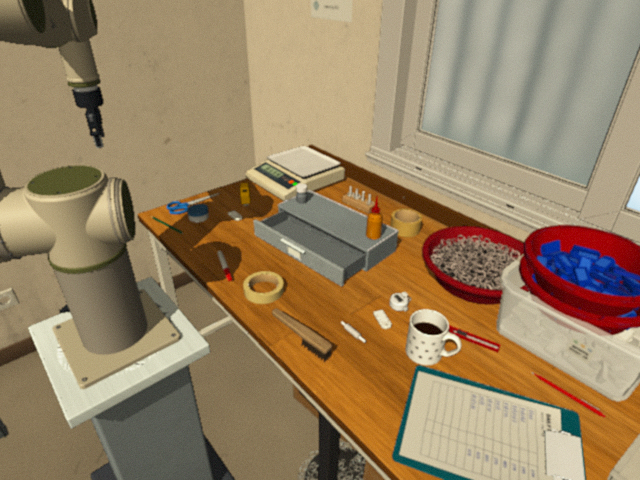

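View pics/top0.png

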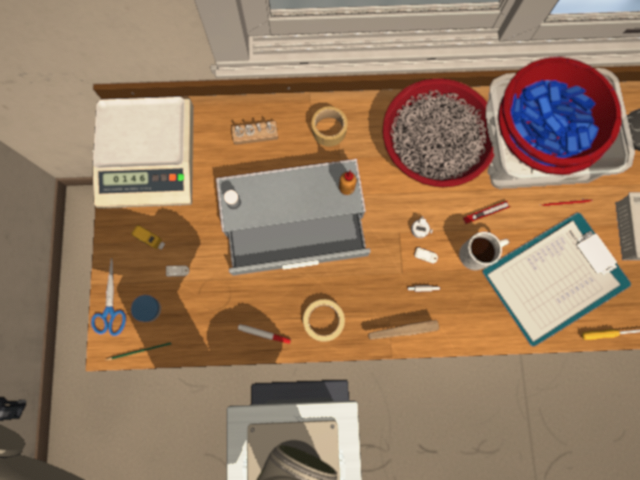

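```bash
python3 - <<'E'
import cv2
a=cv2.imread("pics/top0.png")
x=cv2.resize(a[155:280,210:375],None,fx=4.8,fy=4.8,interpolation=cv2.INTER_CUBIC)
cv2.imwrite("pics/c1.png",x)
l=cv2.resize(a[220:330,120:200],None,fx=5,fy=5,interpolation=cv2.INTER_CUBIC)
r=cv2.resize(a[210:300,400:475],None,fx=5,fy=5,interpolation=cv2.INTER_CUBIC)
r=cv2.copyMakeBorder(r,0,100,0,0,cv2.BORDER_CONSTANT)
cv2.imwrite("pics/c2.png",cv2.hconcat([l,r]))
E
```

```text
(no output)
```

View pics/c1.png

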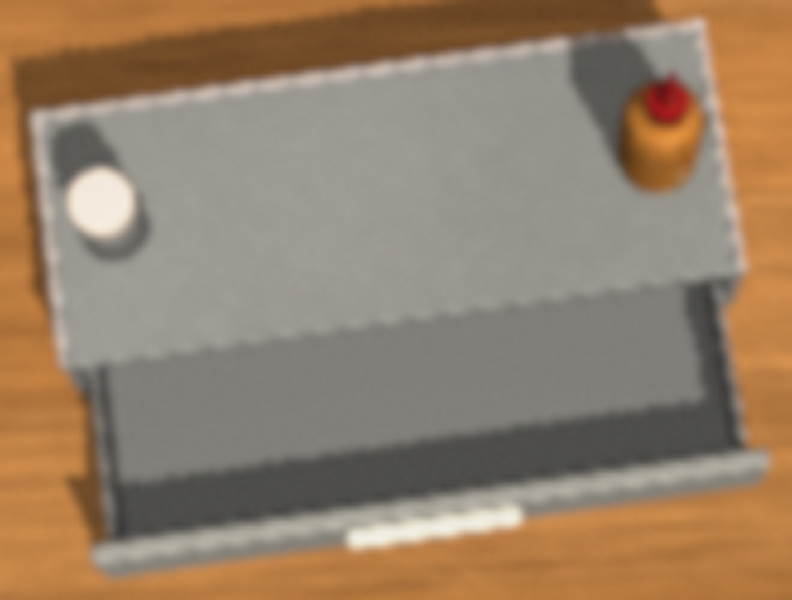

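View pics/c2.png

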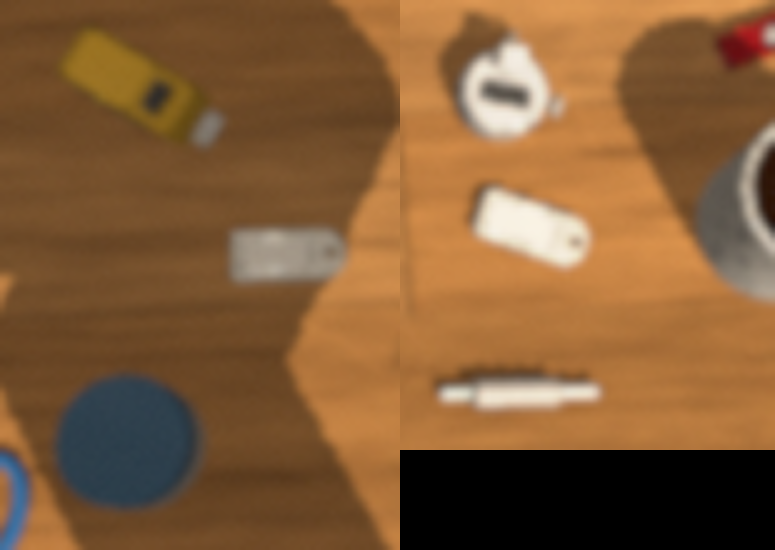

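```bash
cat > m.py <<'E'
from h import *
np.set_printoptions(precision=1,suppress=True)
C=lambda x,y:[155+y/4.8,210+x/4.8]
bl,br,fr,fl=[onz("top",C(*p),z)[:2] for p,z in [((36,110),73),((705,22),73),((745,272),70),((67,366),70)]]
print(bl,br,fr,fl)
src=np.array([bl,br,fr,fl]); dst=np.array([[70,180],[70,-180],[-70,-180],[-70,180.]])
cs=src-src.mean(0); H=cs.T@dst; yaw=-np.arctan2(H[0,1]-H[1,0],H[0,0]+H[1,1])
org=src.mean(0); print("org",org,np.degrees(yaw))
def o2w(x,y): c,s=np.cos(yaw),np.sin(yaw); return org+[c*x-s*y,s*x+c*y]
def w2o(p): c,s=np.cos(yaw),np.sin(yaw); d=np.array(p)-org; return np.array([c*d[0]+s*d[1],-s*d[0]+c*d[1]])
E
cat > ov.py <<'E'
from m import *
print("bottle",w2o([670,-161]),"jar",w2o([641,128]),"pull",w2o([474,-33]))
L=lambda q:np.array([220+q[1]/5,120+q[0]/5]); 
a=onz("top",L((90,30)),57);b=onz("top",L((205,102)),57);d=b-a;print("tape yaw",np.degrees(np.arctan2(d[1],d[0])),np.hypot(*d[:2]))
Rr=lambda q:np.array([210+q[1]/5,320+q[0]/5+0])
Rr=lambda q:[210+q[1]/5,400+(q[0]-400)/5]
a=onz("top",Rr((438,394)),7);b=onz("top",Rr((600,391)),7);d=b-a;print("gauge",(a+b)/2,np.degrees(np.arctan2(d[1],d[0])),np.hypot(*d[:2]))
print("drum",onz("top",Rr((503,93)),24))
TY=np.radians(-58.)
def box(c,yaw,l,w,z0,z1):
    u=np.array([np.cos(yaw),np.sin(yaw)]);v=np.array([-u[1],u[0]])
    return [[list(np.array(c)+sx*l/2*u+sy*w/2*v)+[z] for sx,sy in((1,1),(1,-1),(-1,-1),(-1,1))] for z in(z0,z1)]
circ=lambda c,r,z:[[c[0]+r*np.cos(t),c[1]+r*np.sin(t),z] for t in np.linspace(0,6.28,24)]
polys=box(org,yaw,140,360,0,70)+box([579.5,358],TY,63,30,0,57)+[circ([389,357],33,0),circ([389,357],33,33),circ([577,-349],22.5,0),circ([577,-349],22.5,24)]+[circ(o2w(0,-155),21.5,70),circ(o2w(0,137),18,70)]+box([418,-347],np.radians(-90),80,14,7,7)
out=[]
for cam,rs,k in(("top",[(210,325,100,200),(150,280,215,375),(205,300,395,450)],3),("scene",[(175,230,180,260),(160,290,240,400),(280,350,330,420)],3)):
    im=cv2.imread(f"pics/{cam}0.png"); im=cv2.resize(im,None,fx=k,fy=k,interpolation=cv2.INTER_CUBIC)
    for P in polys:
        q=np.array([[(proj(cam,p)[1]+.5)*k,(proj(cam,p)[0]+.5)*k] for p in P],int); cv2.polylines(im,[q],True,(255,0,255),1)
    row=np.zeros((400,1100,3),np.uint8);x=0
    for r0,r1,c0,c1 in rs:
        t=im[r0*k:r1*k,c0*k:c1*k]; h,w=t.shape[:2]; w=min(w,1100-x); row[:h,x:x+w]=t[:,:w]; x+=w
    out.append(row[:,:])
o=cv2.vconcat(out)[:, :990]; o=cv2.resize(o,(800,int(o.shape[0]*800/990)))[:600]
cv2.imwrite("pics/ov.png",o)
E
python3 ov.py
```

```text
[711.3 169.3] [ 747.3 -187. ] [ 609.2 -200.5] [572.1 153.4]
org [660.  -16.2] 5.902010016654742
bottle [  -4.9 -145.1] jar [ -4.  145.4] pull [-186.7    2.4]
tape yaw -123.7941150210027 70.76973842915632
gauge [ 418. -345.    7.] -91.12397070885693 82.79376482970721
drum [ 571.2 -346.1   24. ]
```

View pics/ov.png

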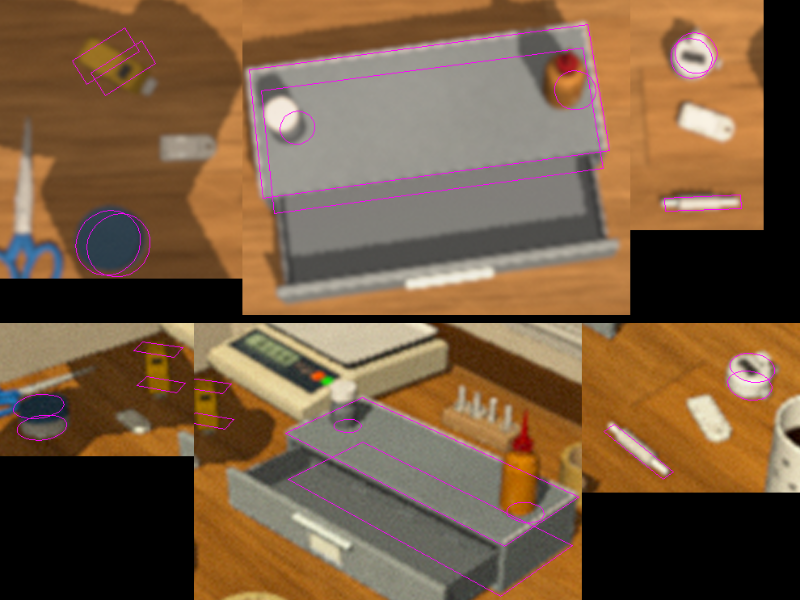

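```bash
cat > plan.py <<'E'
# plan.py start(x,y,z,yaw) ; waypoints x y z yaw grip(cm) ... prints per-call row; state in cmd.json
import sys,json,numpy as np
from m import o2w,yaw as OY
def plan(wps):
    p=json.load(open("cmd.json"))
    for w in wps:
        while True:
            d=np.array(w[:3])-p[:3]; dy=(w[3]-p[3]+180)%360-180
            n=max(np.linalg.norm(d)/240,abs(dy)/42.,1e-9); f=min(1,1/n)
            y=np.radians(p[3]); T=np.array([[np.cos(y),np.sin(y),0],[np.sin(y),-np.cos(y),0],[0,0,-1]])
            s=np.round(T.T@(d*f)/10,1); r=round(-np.radians(dy*f),2)
            print(f"0 0 {r} {s[0]} {s[1]} {s[2]} {w[4]}")
            p=list(np.array(p[:3])+T@(s*10))+[p[3]-np.degrees(r)]
            if n<=1: break
    print("end",np.round(p,1)); json.dump(p,open("cmd.json","w"))
E
echo '[207.858,562.85,231.292,69.73]'>cmd.json
python3 - <<'E'
from plan import *
print(o2w(0,-73),o2w(0,11),o2w(0,85.5))
plan([(389,357,110,5.9,8.5),(389,357,-2,5.9,8.5)])
E
```

```text
[711.3 169.3] [ 747.3 -187. ] [ 609.2 -200.5] [572.1 153.4]
org [660.  -16.2] 5.902010016654742
[667.5 -88.8] [658.8  -5.2] [651.2  68.9]
0 0 0.73 -8.6 15.9 8.0 8.5
0 0 0.38 2.2 9.1 4.1 8.5
0 0 0.0 -0.0 -0.0 11.2 8.5
end [389.2 357.   -1.7   6.1]
```

Emit:
apply_moves(
  targets="0 0 0.73 -8.6 15.9 8.0 8.5;0 0 0.73 -8.6 15.9 8.0 8.5;0 0 0.73 -8.6 15.9 8.0 8.5;0 0 0.73 -8.6 15.9 8.0 8.5;0 0 0.73 -8.6 15.9 8.0 8.5",
  force=40,
)

```text
time: 2.0
tool_pos: [329.0, 422.0, 147.9]
tcp_rot: [179.8, 0.3, 27.3]
ft_force: [-0.4, 1.1, -0.6]
finger_gap: 85.0
```

Emit:
apply_moves(
  targets="0 0 0.38 2.2 9.1 4.1 8.5;0 0 0.38 2.2 9.1 4.1 8.5;0 0 0.38 2.2 9.1 4.1 8.5;0 0 0.38 2.2 9.1 4.1 8.5;0 0 0.38 2.2 9.1 4.1 8.5",
)

```text
time: 2.5
tool_pos: [389.3, 357.4, 110.8]
tcp_rot: [-180.0, -0.0, 6.3]
ft_force: [0.3, -0.2, 0.2]
finger_gap: 85.2
```

Emit:
apply_moves(
  targets="0 0 0 0 0 5 8.5;0 0 0 0 0 9 8.5;0 0 0 0 0 11.2 8.5;0 0 0 0 0 11.2 8.5;0 0 0 0 0 11.2 8.5",
)

```text
time: 3.0
tool_pos: [389.1, 358.0, -0.8]
tcp_rot: [-180.0, -0.0, 6.3]
ft_force: [-0.3, 0.0, 0.8]
finger_gap: 84.8
```

Emit:
apply_moves(
  targets="0 0 0 0 0 0 5.5;0 0 0 0 0 0 5.5;0 0 0 0 0 0 5.5;0 0 0 0 0 0 5.5;0 0 0 0 0 0 5.5",
)

```text
time: 3.5
tool_pos: [391.0, 358.7, 1.3]
tcp_rot: [-179.8, -0.2, 6.2]
ft_force: [-1.3, 0.2, 7.4]
finger_gap: 63.7
```

```bash
python3 - <<'E'
from plan import *
x,y=o2w(0,11)
plan([(389,357,180,5.9,5.5),(x,y,180,5.9,5.5),(x,y,70,5.9,5.5)])
E
```

```text
[711.3 169.3] [ 747.3 -187. ] [ 609.2 -200.5] [572.1 153.4]
org [660.  -16.2] 5.902010016654742
0 0 0.0 -0.0 -0.0 -18.2 5.5
0 0 0.0 12.2 20.7 0.0 5.5
0 0 0.0 10.7 18.2 0.0 5.5
0 0 0.0 0.0 -0.0 11.0 5.5
end [658.5  -5.3  70.3   6.1]
```

Emit:
apply_moves(
  targets="0 0 0 0 0 -4 5.5;0 0 0 0 0 -9 5.5;0 0 0 0 0 -14 5.5;0 0 0 0 0 -18.2 5.5;0 0 0 0 0 -18.2 5.5",
)

```text
time: 4.0
tool_pos: [393.2, 360.1, 190.3]
tcp_rot: [-179.5, -0.8, 6.2]
ft_force: [0.7, 0.8, -0.1]
finger_gap: 63.9
```

```bash
python3 - <<'E'
from h import *
save("top","t1"); save("scene","s1")
a=cv2.imread("pics/top"[:5]+"t1.png");b=cv2.imread("pics/s1.png")
c=lambda i,r,q:cv2.resize(i[r:r+120,q:q+130],(400,370))
cv2.imwrite("pics/v1.png",cv2.hconcat([c(a,220,70),c(b,130,130)]))
s=sense();print(s["finger_gap"],s["tool_pos"],s["ft_force"])
E
```

```text
63.62297063924694 [390.44752671 357.93248737 183.18022785] [-0.05365209 -0.57901187 -0.76140873]
```

View pics/v1.png

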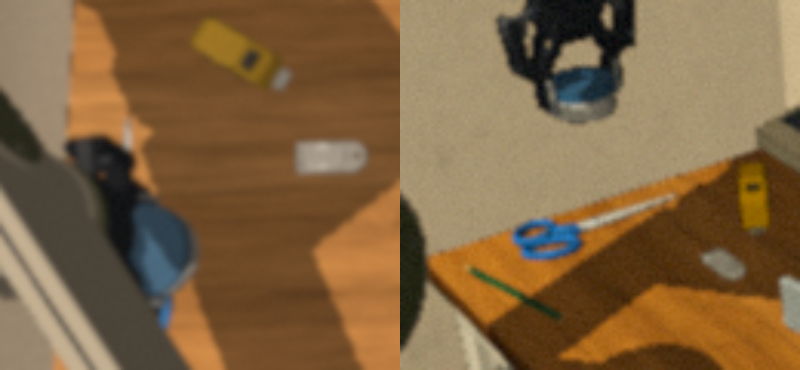

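Emit:
apply_moves(
  targets="0 0 0 12.2 20.7 0 5.5;0 0 0 12.2 20.7 0 5.5;0 0 0 12.2 20.7 0 5.5;0 0 0 12.2 20.7 0 5.5;0 0 0 12.2 20.7 0 5.5",
)

```text
time: 4.6
tool_pos: [532.7, 161.5, 178.4]
tcp_rot: [180.0, 0.2, 6.1]
ft_force: [-0.7, 0.7, -1.1]
finger_gap: 63.9
```

Emit:
apply_moves(
  targets="0 0 0 4 7 0 5.5;0 0 0 8 13.5 0 5.5;0 0 0 10.7 18.2 0 5.5;0 0 0 10.7 18.2 4 5.5;0 0 0 10.7 18.2 7 5.5",
)

```text
time: 5.1
tool_pos: [661.8, -9.3, 111.4]
tcp_rot: [179.9, -0.3, 6.0]
ft_force: [1.2, -0.4, -1.9]
finger_gap: 63.7
```

Emit:
apply_moves(
  targets="0 0 0 0 0 1.5 5.5;0 0 0 0 0 2 5.5;0 0 0 0 0 2 5.5;0 0 0 0 0 2 5.5;0 0 0 0 0 2 5.5",
)

```text
time: 5.6
tool_pos: [659.7, -4.5, 92.9]
tcp_rot: [180.0, -0.2, 6.2]
ft_force: [-0.2, 0.1, -0.5]
finger_gap: 63.9
```

```bash
python3 - <<'E'
from h import *
for i in range(4):
    s=sense();print(s["finger_gap"],s["tool_pos"],s["tcp_rot"],s["ft_force"])
    if i<3: 
        d=place_of("top","tin") if i else (save("top","t2"),save("scene","s2"))
        d=[(k["at"],k["confidence"],onz("top",k["at"],90)) for k in d] if i else 0; print(d)
d=place_of("scene","tin");print([(k["at"],k["confidence"],onz("scene",k["at"],90)) for k in d])
E
```

```text
63.8797085877593 [659.71012776  -4.48308989  92.86239885] [179.96377501  -0.20854659   6.2072777 ] [-0.16714254  0.10047913 -0.51120963]
0
63.62709028935408 [659.46064129  -4.80838501  92.35846602] [ 1.79965791e+02 -1.70923352e-01  6.18355916e+00] [ 0.06661083 -0.20303699 -0.59183261]
[([195.5, 284.7], 0.58, array([652.8548212 ,  -0.77397441,  90.        ])), ([204.1, 291.0], 0.39, array([630.04510616, -15.79543893,  90.        ]))]
63.71599692811146 [659.2502631   -4.92364914  91.96314055] [ 1.79972820e+02 -1.36719335e-01  6.16958502e+00] [ 0.4856771  -0.3003516  -0.35412818]
[([195.5, 284.7], 0.58, array([652.8548212 ,  -0.77397441,  90.        ])), ([204.1, 291.0], 0.39, array([630.04510616, -15.79543893,  90.        ]))]
64.2407406793484 [659.05142773  -4.99942768  91.57029095] [ 1.79981698e+02 -1.04484708e-01  6.16251473e+00] [-0.18184382 -0.41018599 -1.06568887]
[([209.6, 333.0], 0.82, array([663.75580182,  -1.99920854,  90.        ]))]
```

Emit:
apply_moves(
  targets="0 0 0 0 0 1 5.5;0 0 0 0 0 1.4 5.5;0 0 0 0 0 1.7 5.5;0 0 0 0 0 1.8 5.5;0 0 0 0 0 1.8 5.5",
)

```text
time: 6.35
tool_pos: [658.3, -5.3, 71.9]
tcp_rot: [-180.0, 0.0, 6.1]
ft_force: [0.0, 0.5, -0.6]
finger_gap: 63.9
```

Emit:
apply_moves(
  targets="0 0 0 0 0 0 5.5;0 0 0 0 0 0 5.5;0 0 0 0 0 0 5.5;0 0 0 0 0 0 5.5;0 0 0 0 0 0 5.5",
)

```text
time: 6.85
tool_pos: [658.5, -5.3, 72.4]
tcp_rot: [180.0, -0.0, 6.1]
ft_force: [0.5, -0.5, -0.7]
finger_gap: 63.9
```

Emit:
apply_moves(
  targets="0 0 0 0 0 0.1 5.5;0 0 0 0 0 0.1 5.5;0 0 0 0 0 0.2 5.5;0 0 0 0 0 0.2 5.5;0 0 0 0 0 0.2 5.5",
)

```text
time: 7.35
tool_pos: [658.8, -5.4, 71.4]
tcp_rot: [180.0, -0.0, 6.1]
ft_force: [-3.2, -0.3, 6.3]
finger_gap: 63.8
```

Emit:
apply_moves(
  targets="0 0 0 0 0 0 6.8;0 0 0 0 0 0 7.5;0 0 0 0 0 0 8.5;0 0 0 0 0 0 8.5;0 0 0 0 0 0 8.5",
)

```text
time: 7.85
tool_pos: [658.4, -5.3, 70.1]
tcp_rot: [-180.0, 0.0, 6.1]
ft_force: [0.5, 0.2, 0.5]
finger_gap: 84.8
```

Emit:
apply_moves(
  targets="0 0 0 0 0 -3 8.5;0 0 0 0 0 -8 8.5;0 0 0 0 0 -13 8.5;0 0 0 0 0 -13 8.5;0 0 0 0 0 -13 8.5",
)

```text
time: 8.35
tool_pos: [660.0, -5.5, 203.1]
tcp_rot: [179.9, -0.3, 6.1]
ft_force: [0.3, -0.1, -0.5]
finger_gap: 85.0
```

```bash
echo '[658.5,-5.3,200.3,6.1]'>cmd.json; python3 - <<'E'
from plan import *
plan([(579.5,358,200,-34,6),(579.5,358,100,-34,6),(579.5,358,11,-34,6)])
E
```

```text
[711.3 169.3] [ 747.3 -187. ] [ 609.2 -200.5] [572.1 153.4]
org [660.  -16.2] 5.902010016654742
0 0 0.45 -2.6 -23.9 0.0 6
0 0 0.25 -6.9 -11.2 0.0 6
0 0 -0.0 -0.0 0.1 10.0 6
0 0 -0.0 -0.0 -0.0 8.9 6
end [579.4 357.5  11.3 -34. ]
```

Emit:
apply_moves(
  targets="0 0 0.45 -2.6 -23.9 0 6;0 0 0.45 -2.6 -23.9 0 6;0 0 0.45 -2.6 -23.9 0 6;0 0 0.45 -2.6 -23.9 0 6;0 0 0.45 -2.6 -23.9 0 6",
)

```text
time: 8.85
tool_pos: [605.2, 231.4, 197.9]
tcp_rot: [179.9, 0.2, -19.7]
ft_force: [1.1, 0.2, 0.5]
finger_gap: 60.2
```

Emit:
apply_moves(
  targets="0 0 0.25 -6.9 -11.2 0 6;0 0 0.25 -6.9 -11.2 0 6;0 0 0.25 -6.9 -11.2 0 6;0 0 0.25 -6.9 -11.2 0 6;0 0 0.25 -6.9 -11.2 0 6",
)

```text
time: 9.35
tool_pos: [578.5, 358.5, 197.9]
tcp_rot: [179.8, 0.1, -33.9]
ft_force: [0.9, 0.4, -0.7]
finger_gap: 59.7
```

Emit:
apply_moves(
  targets="0 0 0 0 0.1 5 6;0 0 0 0 0.1 10 6;0 0 0 0 0.1 10 6;0 0 0 0 0.1 10 6;0 0 0 0 0.1 10 6",
)

```text
time: 9.85
tool_pos: [581.3, 357.4, 103.7]
tcp_rot: [-179.8, -0.1, -34.0]
ft_force: [0.3, 1.4, 0.0]
finger_gap: 59.9
```

```bash
python3 - <<'E'
from h import *
save("top","t3"); save("scene","s3")
s=sense();print(s["finger_gap"],s["tool_pos"],s["tcp_rot"])
for c in("top","scene"): print([(k["at"],k["confidence"],onz(c,k["at"],70)) for k in place_of(c,"tin")])
a=cv2.imread("pics/t3.png");b=cv2.imread("pics/s3.png")
cv2.imwrite("pics/v3.png",cv2.hconcat([cv2.resize(a[150:290,110:380],(540,280)),cv2.resize(b[130:270,220:350],(260,280))]))
E
```

```text
59.67555597946856 [581.55596484 358.07773121 104.4010859 ] [-1.79707624e+02 -1.62672484e-01 -3.40047953e+01]
[([198.6, 286.9], 0.79, array([650.80717577,  -5.10996188,  70.        ])), ([238.6, 296.1], 0.54, array([546.59979755, -25.19788062,  70.        ]))]
[([218.1, 331.5], 0.56, array([649.91129653, -11.56081621,  70.        ])), ([320.3, 382.8], 0.18, array([ 447.79925689, -405.56060011,   70.        ]))]
```

View pics/v3.png

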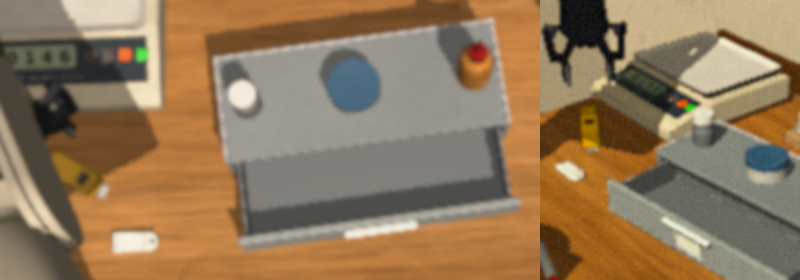

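Emit:
apply_moves(
  targets="0 0 0 0 0 4 6;0 0 0 0 0 7 6;0 0 0 0 0 8.9 6;0 0 0 0 0 8.9 6;0 0 0 0 0 8.9 6",
)

```text
time: 10.55
tool_pos: [579.8, 357.7, 12.4]
tcp_rot: [-180.0, -0.0, -34.0]
ft_force: [0.2, -0.1, 0.1]
finger_gap: 60.3
```

Emit:
apply_moves(
  targets="0 0 0 0 0 0 6;0 0 0 0 0 0 2.3;0 0 0 0 0 0 2.3;0 0 0 0 0 0 2.3;0 0 0 0 0 0 2.3",
)

```text
time: 11.05
tool_pos: [580.2, 357.9, 13.0]
tcp_rot: [-179.9, -0.1, -34.0]
ft_force: [-1.2, 0.4, 6.3]
finger_gap: 29.6
```

Emit:
apply_moves(
  targets="0 0 0 0 0 0 2.3;0 0 0 0 0 -4 2.3;0 0 0 0 0 -9 2.3;0 0 0 0 0 -14 2.3;0 0 0 0 0 -19 2.3",
)

```text
time: 11.55
tool_pos: [578.7, 357.0, 202.8]
tcp_rot: [180.0, 0.0, -34.0]
ft_force: [0.5, 0.9, -1.8]
finger_gap: 29.1
```

```bash
echo '[579.4,357.5,201.3,-34]'>cmd.json; python3 - <<'E'
from plan import *
from h import *
s=sense();print(s["finger_gap"],s["tool_pos"],s["tcp_rot"],s["ft_force"])
print("tin",onz("top",[192.3,286.8],103))
from m import w2o; print(w2o(onz("top",[192.3,286.8],103)[:2]))
x,y=o2w(0,-73)
plan([(x,y,201,5.9,2.3),(x,y,100,5.9,2.3)])
E
```

```text
[711.3 169.3] [ 747.3 -187. ] [ 609.2 -200.5] [572.1 153.4]
org [660.  -16.2] 5.902010016654742
29.055080284416455 [578.7 357.  202.8] [180.   0. -34.] [ 0.5  0.9 -1.8]
tin [656.8  -6.8 103. ]
[-2.2  9.7]
0 0 -0.37 17.0 16.9 0.0 2.3
0 0 -0.33 8.7 19.7 0.0 2.3
0 0 0.0 0.0 -0.0 10.1 2.3
end [667.  -89.  100.3   6.1]
```

Emit:
apply_moves(
  targets="0 0 -0.37 17 16.9 0 2.3;0 0 -0.37 17 16.9 0 2.3;0 0 -0.37 17 16.9 0 2.3;0 0 -0.37 17 16.9 0 2.3;0 0 -0.37 17 16.9 0 2.3",
)

```text
time: 12.05
tool_pos: [625.7, 119.5, 201.1]
tcp_rot: [180.0, 0.0, -12.8]
ft_force: [1.3, 0.7, -1.3]
finger_gap: 29.6
```

Emit:
apply_moves(
  targets="0 0 -0.33 8.7 19.7 0 2.3;0 0 -0.33 8.7 19.7 0 2.3;0 0 -0.33 8.7 19.7 0 2.3;0 0 -0.33 8.7 19.7 0 2.3;0 0 -0.33 8.7 19.7 0 2.3",
)

```text
time: 12.55
tool_pos: [666.9, -94.3, 200.9]
tcp_rot: [179.9, 0.0, 5.9]
ft_force: [0.2, 0.9, -1.7]
finger_gap: 29.4
```

Emit:
apply_moves(
  targets="0 0 0 0 0 0 2.3;0 0 0 0 0 4 2.3;0 0 0 0 0 8 2.3;0 0 0 0 0 10.1 2.3;0 0 0 0 0 10.1 2.3",
)

```text
time: 13.05
tool_pos: [663.4, -86.8, 94.9]
tcp_rot: [-179.8, 0.5, 6.2]
ft_force: [-0.8, 0.5, -2.8]
finger_gap: 29.6
```

```bash
python3 - <<'E'
from h import *
from m import w2o
save("top","t4"); save("scene","s4")
for c in("top","scene"): print([(k["at"],k["confidence"],w2o(onz(c,k["at"],115)[:2])) for k in place_of(c,"tape_mid")])
s=sense();print(s["finger_gap"],s["tool_pos"],s["tcp_rot"])
a=cv2.imread("pics/t4.png");b=cv2.imread("pics/s4.png")
cv2.imwrite("pics/v4.png",cv2.hconcat([cv2.resize(a[140:280,210:380],(400,330)),cv2.resize(b[130:270,240:410],(400,330))]))
E
```

```text
[711.3 169.3] [ 747.3 -187. ] [ 609.2 -200.5] [572.1 153.4]
org [660.  -16.2] 5.902010016654742
[([196.8, 286.0], 0.75, array([-17.2,  12.9])), ([189.2, 319.7], 0.71, array([ -9.5, -71. ]))]
[([212.7, 354.5], 0.62, array([  2.5, -70.5]))]
29.66446166103816 [668.6 -88.7 103. ] [179.9  -0.2   6.2]
```

View pics/v4.png

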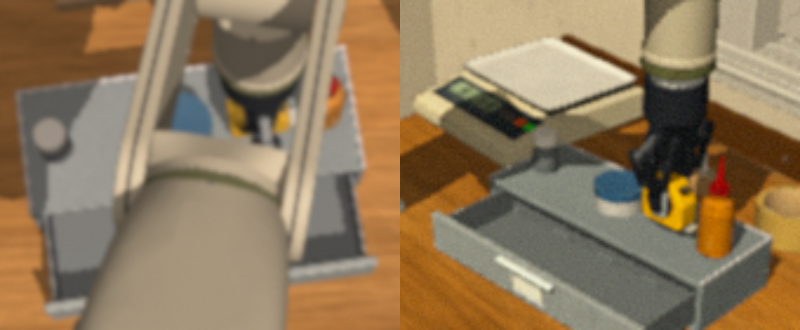

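Emit:
apply_moves(
  targets="0 0 0 0 0 1 2.3;0 0 0 0 0 1.4 2.3;0 0 0 0 0 1.6 2.3;0 0 0 0 0 1.6 2.3;0 0 0 0 0 1.6 2.3",
)

```text
time: 13.75
tool_pos: [667.0, -89.3, 84.3]
tcp_rot: [180.0, 0.0, 6.1]
ft_force: [0.6, -0.5, -1.1]
finger_gap: 29.6
```

Emit:
apply_moves(
  targets="0 0 0 0 0 0.1 2.3;0 0 0 0 0 0.1 2.3;0 0 0 0 0 0.2 2.3;0 0 0 0 0 0.2 2.3;0 0 0 0 0 0.2 2.3",
)

```text
time: 14.25
tool_pos: [667.3, -89.3, 83.0]
tcp_rot: [180.0, -0.0, 6.1]
ft_force: [-2.7, 0.4, 3.4]
finger_gap: 29.7
```

Emit:
apply_moves(
  targets="0 0 0 0 0 0 3.4;0 0 0 0 0 0 4.2;0 0 0 0 0 0 6;0 0 0 0 0 0 6;0 0 0 0 0 0 6",
)

```text
time: 14.75
tool_pos: [667.0, -89.1, 82.2]
tcp_rot: [-180.0, 0.0, 6.1]
ft_force: [0.4, -0.4, -0.8]
finger_gap: 60.2
```

Emit:
apply_moves(
  targets="0 0 0 0 0 -3 6;0 0 0 0 0 -8 6;0 0 0 0 0 -13 6;0 0 0 0 0 -18 6;0 0 0 0 0 -18 6",
)

```text
time: 15.25
tool_pos: [670.9, -89.9, 273.4]
tcp_rot: [179.7, -0.9, 6.1]
ft_force: [0.9, -0.2, 0.5]
finger_gap: 59.7
```

```bash
echo '[667,-89,262.3,6.1]'>cmd.json; python3 - <<'E'
from plan import *
from h import *
a=cv2.imread("pics/s0.png") if 0 else cv2.imread("pics/s3.png")
b=cv2.imread("pics/t3.png")
cv2.imwrite("pics/v5.png",cv2.hconcat([cv2.resize(a[280:320,380:425],(450,400),interpolation=cv2.INTER_CUBIC),cv2.resize(b[210:245,402:437],(350,400),interpolation=cv2.INTER_CUBIC)]))
plan([(574,-348,150,6.1,7)])
E
```

```text
[711.3 169.3] [ 747.3 -187. ] [ 609.2 -200.5] [572.1 153.4]
org [660.  -16.2] 5.902010016654742
0 0 -0.0 -9.7 20.0 9.1 7
0 0 -0.0 -2.3 4.8 2.1 7
end [ 574.  -348.3  150.3    6.1]
```

View pics/v5.png

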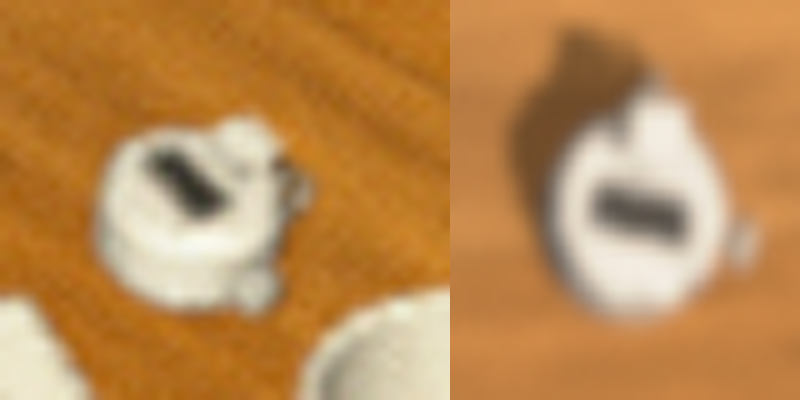

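```bash
echo '[667,-89,262.3,6.1]'>cmd.json; python3 - <<'E'
from plan import *
from h import *
p=onz("top",[228.8,420.7],22);print(p)
plan([(574,-347,120,-57,6.5),(574,-347,2,-57,6.5)])
save("top","t6");save("scene","s6")
from m import w2o
for c in("top","scene"):
  for q,z in(("counter_mid",12),("gauge_mid",7)): print(c,q,[(k["at"],k["confidence"],onz(c,k["at"],z)) for k in place_of(c,q)])
print(sense()["tool_pos"])
E
```

```text
[711.3 169.3] [ 747.3 -187. ] [ 609.2 -200.5] [572.1 153.4]
org [660.  -16.2] 5.902010016654742
[ 571.1 -346.7   22. ]
0 0 0.73 -8.0 16.4 9.5 6.5
0 0 0.37 2.5 8.8 4.7 6.5
0 0 0.0 0.0 0.0 11.8 6.5
end [ 573.8 -346.6    2.3  -56.9]
top counter_mid [([227.7, 417.4], 0.8, array([ 576.8, -340.6,   12. ]))]
top gauge_mid [([289.8, 423.1], 0.63, array([ 414.7, -342.9,    7. ]))]
scene counter_mid [([298.9, 404.2], 0.59, array([ 594.1, -350.2,   12. ]))]
scene gauge_mid [([331.3, 353.9], 0.61, array([ 422.5, -346.4,    7. ]))]
[666.  -88.9 259.8]
```

Emit:
apply_moves(
  targets="0 0 0.73 -8 16.4 9.5 6.5;0 0 0.73 -8 16.4 9.5 6.5;0 0 0.73 -8 16.4 9.5 6.5;0 0 0.73 -8 16.4 9.5 6.5;0 0 0.73 -8 16.4 9.5 6.5",
)

```text
time: 16.05
tool_pos: [599.9, -264.3, 160.9]
tcp_rot: [179.8, 0.5, -36.3]
ft_force: [-0.2, 0.9, 0.1]
finger_gap: 64.8
```

Emit:
apply_moves(
  targets="0 0 0.37 2.5 8.8 4.7 6.5;0 0 0.37 2.5 8.8 4.7 6.5;0 0 0.37 2.5 8.8 4.7 6.5;0 0 0.37 2.5 8.8 4.7 6.5;0 0 0.37 2.5 8.8 4.7 6.5",
)

```text
time: 16.55
tool_pos: [573.7, -346.1, 119.4]
tcp_rot: [180.0, 0.1, -56.8]
ft_force: [-0.5, 0.4, 0.3]
finger_gap: 64.8
```

Emit:
apply_moves(
  targets="0 0 0 0 0 0 6.5;0 0 0 0 0 5 6.5;0 0 0 0 0 9 6.5;0 0 0 0 0 11.8 6.5;0 0 0 0 0 11.8 6.5",
)

```text
time: 17.05
tool_pos: [571.1, -343.3, -2.9]
tcp_rot: [179.8, 0.5, -56.7]
ft_force: [-1.2, 1.1, -0.4]
finger_gap: 65.0
```

Emit:
apply_moves(
  targets="0 0 0 0 0 0 6.5;0 0 0 0 0 0 6.5;0 0 0 0 0 0 3.8;0 0 0 0 0 0 3.8;0 0 0 0 0 0 3.8",
  force=30,
)

```text
time: 17.55
tool_pos: [575.7, -347.9, 5.3]
tcp_rot: [-179.9, -0.2, -56.9]
ft_force: [0.1, 0.5, 6.1]
finger_gap: 44.0
```

Emit:
apply_moves(
  targets="0 0 0 0 0 0 3.8;0 0 0 0 0 -2 3.8;0 0 0 0 0 -5 3.8;0 0 0 0 0 -8 3.8;0 0 0 0 0 -10 3.8",
)

```text
time: 18.05
tool_pos: [575.2, -347.7, 106.2]
tcp_rot: [-179.9, -0.2, -56.9]
ft_force: [-0.3, -0.9, 0.4]
finger_gap: 43.5
```

```bash
python3 - <<'E'
from plan import *
from h import *
save("top","t7");save("scene","s7")
a=cv2.imread("pics/s7.png");b=cv2.imread("pics/t7.png")
cv2.imwrite("pics/v7.png",cv2.hconcat([cv2.resize(a[150:350,250:450],(400,400)),cv2.resize(b[150:310,220:460],(400,267))[:,:]]) if 0 else np.hstack([cv2.resize(a[150:350,270:470],(400,400)),cv2.resize(b[150:310,300:460],(400,400))]))
s=sense();print(s["finger_gap"],s["tool_pos"],s["ft_force"])
E
```

```text
[711.3 169.3] [ 747.3 -187. ] [ 609.2 -200.5] [572.1 153.4]
org [660.  -16.2] 5.902010016654742
43.99341430788351 [ 576.6 -348.8  108.2] [ 1.6 -1.1  0.4]
```

View pics/v7.png

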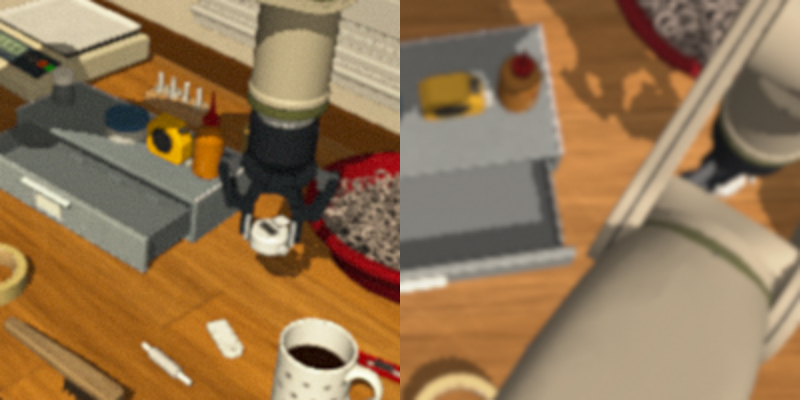

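```bash
echo '[573.8,-346.6,102.3,-56.9]'>cmd.json; python3 - <<'E'
from plan import *
x,y=o2w(0,85)
plan([(560,-320,220,-40,3.8),(x,y,220,5.9,3.8),(x,y,100,5.9,3.8),(x,y,78,5.9,3.8)])
E
```

```text
[711.3 169.3] [ 747.3 -187. ] [ 609.2 -200.5] [572.1 153.4]
org [660.  -16.2] 5.902010016654742
0 0 -0.29 -3.0 -0.3 -11.8 3.8
0 0 -0.49 -10.9 -21.4 0.0 3.8
0 0 -0.32 0.3 -15.9 0.0 3.8
0 0 0.0 -0.1 0.0 12.0 3.8
0 0 0.0 0.0 0.0 2.2 3.8
end [650.7  68.6  78.3   6.1]
```

Emit:
apply_moves(
  targets="0 0 -0.29 -3 -0.3 -11.8 3.8;0 0 -0.29 -3 -0.3 -11.8 3.8;0 0 -0.29 -3 -0.3 -11.8 3.8;0 0 -0.29 -3 -0.3 -11.8 3.8;0 0 -0.29 -3 -0.3 -11.8 3.8",
)

```text
time: 18.65
tool_pos: [560.0, -320.0, 219.8]
tcp_rot: [180.0, -0.0, -40.3]
ft_force: [-0.2, 0.0, -1.2]
finger_gap: 44.1
```

Emit:
apply_moves(
  targets="0 0 -0.49 -10.9 -21.4 0 3.8;0 0 -0.49 -10.9 -21.4 0 3.8;0 0 -0.49 -10.9 -21.4 0 3.8;0 0 -0.49 -10.9 -21.4 0 3.8;0 0 -0.49 -10.9 -21.4 0 3.8",
)

```text
time: 19.15
tool_pos: [614.3, -83.5, 216.8]
tcp_rot: [-180.0, 0.3, -12.1]
ft_force: [0.2, -0.4, -1.1]
finger_gap: 43.7
```

Emit:
apply_moves(
  targets="0 0 -0.32 0.3 -15.9 0 3.8;0 0 -0.32 0.3 -15.9 0 3.8;0 0 -0.32 0.3 -15.9 0 3.8;0 0 -0.32 0.3 -15.9 0 3.8;0 0 -0.32 0.3 -15.9 0 3.8",
)

```text
time: 19.65
tool_pos: [650.8, 70.3, 217.0]
tcp_rot: [-180.0, 0.3, 6.3]
ft_force: [-0.1, -1.0, -1.7]
finger_gap: 43.9
```

Emit:
apply_moves(
  targets="0 0 0 0 0 0 3.8;0 0 0 -0.1 0 4 3.8;0 0 0 -0.1 0 8 3.8;0 0 0 -0.1 0 11 3.8;0 0 0 -0.1 0 12 3.8",
)

```text
time: 20.15
tool_pos: [647.4, 65.9, 94.9]
tcp_rot: [-180.0, 0.5, 6.0]
ft_force: [-1.0, -0.3, -0.8]
finger_gap: 43.8
```

Emit:
apply_moves(
  targets="0 0 0 0 0 0 3.8;0 0 0 0 0 1 3.8;0 0 0 0 0 1.8 3.8;0 0 0 0 0 2.2 3.8;0 0 0 0 0 2.2 3.8",
)

```text
time: 20.65
tool_pos: [650.6, 68.4, 78.0]
tcp_rot: [-180.0, 0.0, 6.1]
ft_force: [0.0, 0.3, -0.9]
finger_gap: 44.0
```

Emit:
apply_moves(
  targets="0 0 0 0 0 0 3.8;0 0 0 0 0 0.1 3.8;0 0 0 0 0 0.2 3.8;0 0 0 0 0 0.2 3.8;0 0 0 0 0 0.2 3.8",
)

```text
time: 21.15
tool_pos: [650.8, 68.4, 76.3]
tcp_rot: [180.0, -0.0, 6.1]
ft_force: [-0.5, 0.0, -0.9]
finger_gap: 43.9
```

Emit:
apply_moves(
  targets="0 0 0 0 0 0.1 3.8;0 0 0 0 0 0.1 3.8;0 0 0 0 0 0.2 3.8;0 0 0 0 0 0.2 3.8;0 0 0 0 0 0.2 3.8",
)

```text
time: 21.65
tool_pos: [651.1, 68.3, 75.3]
tcp_rot: [180.0, -0.0, 6.1]
ft_force: [-2.2, -0.7, 5.3]
finger_gap: 43.8
```

Emit:
apply_moves(
  targets="0 0 0 0 0 0 4.8;0 0 0 0 0 0 5.5;0 0 0 0 0 0 6.5;0 0 0 0 0 0 6.5;0 0 0 0 0 0 6.5",
)

```text
time: 22.15
tool_pos: [650.8, 68.4, 74.1]
tcp_rot: [-180.0, 0.0, 6.1]
ft_force: [0.3, 0.1, -0.5]
finger_gap: 65.0
```

Emit:
apply_moves(
  targets="0 0 0 0 0 -3 6.5;0 0 0 0 0 -8 6.5;0 0 0 0 0 -13 6.5;0 0 0 0 0 -15 6.5;0 0 0 0 0 -15 6.5",
)

```text
time: 22.65
tool_pos: [653.5, 68.4, 230.4]
tcp_rot: [180.0, -0.5, 6.1]
ft_force: [0.6, 0.6, 0.0]
finger_gap: 64.7
```

```bash
echo '[650.7,68.6,224.3,6.1]'>cmd.json; python3 - <<'E'
from plan import *
print(o2w(-120,0))
plan([(500,-150,220,-1,4),(418,-346,150,-1,4),(418,-346,50,-1,4)])
E
```

```text
[711.3 169.3] [ 747.3 -187. ] [ 609.2 -200.5] [572.1 153.4]
org [660.  -16.2] 5.902010016654742
[540.6 -28.5]
0 0 0.11 -15.6 18.2 0.4 4
0 0 0.01 -1.5 2.1 0.0 4
0 0 0.0 -7.9 19.7 7.0 4
0 0 0.0 -0.0 0.0 10.0 4
end [ 418.2 -345.8   50.3   -0.8]
```

Emit:
apply_moves(
  targets="0 0 0.11 -15.6 18.2 0.4 4;0 0 0.11 -15.6 18.2 0.4 4;0 0 0.11 -15.6 18.2 0.4 4;0 0 0.11 -15.6 18.2 0.4 4;0 0 0.11 -15.6 18.2 0.4 4",
)

```text
time: 23.15
tool_pos: [512.8, -130.9, 218.7]
tcp_rot: [-180.0, 0.1, -0.2]
ft_force: [0.9, -0.9, -0.1]
finger_gap: 39.8
```

Emit:
apply_moves(
  targets="0 0 0.01 -1.5 2.1 0 4;0 0 0.01 -6 11 3 4;0 0 0.01 -8 16 5 4;0 0 0.01 -9.4 21.8 7 4;0 0 0.01 -9.4 21.8 7 4",
)

```text
time: 23.65
tool_pos: [426.4, -326.6, 156.2]
tcp_rot: [-180.0, 0.0, -0.7]
ft_force: [1.6, -0.1, 0.6]
finger_gap: 40.0
```

Emit:
apply_moves(
  targets="0 0 0 0 0 4 4;0 0 0 0 0 8 4;0 0 0 0 0 10 4;0 0 0 0 0 10 4;0 0 0 0 0 10 4",
)

```text
time: 24.15
tool_pos: [427.4, -325.1, 57.4]
tcp_rot: [-179.9, 0.1, -0.7]
ft_force: [0.6, -0.2, 0.7]
finger_gap: 40.1
```

```bash
python3 - <<'E'
from h import *
save("top","t8");save("scene","s8")
a=cv2.imread("pics/s8.png");b=cv2.imread("pics/t8.png")
cv2.imwrite("pics/v8.png",np.hstack([cv2.resize(b[150:280,210:380],(425,325)),cv2.resize(a[250:380,280:430],(375,325))]))
s=sense();print(s["finger_gap"],s["tool_pos"],s["tcp_rot"])
for q in ("gauge_mid","counter","jar"): print(q,[(k["at"],k["confidence"]) for k in place_of("top",q)])
E
```

```text
39.76966163840578 [ 428.87985681 -326.31899052   59.58011363] [ 1.79902087e+02 -1.08067189e-01 -7.29625258e-01]
gauge_mid [([204.7, 234.5], 0.59), ([287.9, 426.4], 0.41), ([271.9, 179.3], 0.35)]
counter [([196.0, 255.9], 0.77)]
jar [([239.0, 297.7], 0.71), ([204.1, 233.5], 0.61)]
```

View pics/v8.png

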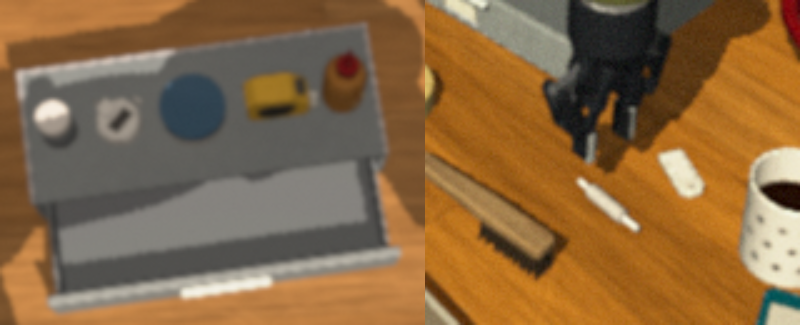

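Emit:
apply_moves(
  targets="0 0 0 0 0 0 4;0 0 0 0 0 0 4;0 0 0 0 0 0 4;0 0 0 0 0 0 4;0 0 0 0 0 0 4",
)

```text
time: 24.9
tool_pos: [427.8, -325.6, 57.9]
tcp_rot: [-180.0, 0.0, -0.7]
ft_force: [-0.0, 0.2, -0.0]
finger_gap: 40.0
```

```bash
python3 - <<'E'
from h import *
for i in range(2):
  s=sense();print(s["finger_gap"],s["tool_pos"],s["tcp_rot"],s["ft_force"]); save("top","t9")
im=cv2.imread("pics/t9.png"); 
for r in range(280,300): print(r,im[r,404:446:2].mean(1).astype(int) if 0 else im[r,404:446:3,0])
E
```

```text
39.982776600071446 [ 427.84987074 -325.59539389   57.89885774] [-1.79997084e+02  3.84346181e-03 -7.48694368e-01] [-3.22146212e-02  1.65736914e-01 -5.28069564e-05]
40.01003264193275 [ 427.86488084 -325.55611415   57.88049078] [-1.79995748e+02  5.34606413e-03 -7.43720013e-01] [-0.07824393  0.39669646  0.31673792]
280 [120 143 121  64  44  24  66 102  78  82  77  69  66  70]
281 [132 145 102  61  48  24  53 107  83  85  85  79  70  68]
282 [140 143  82  57  47  23  43 104  92  87  92  91  82  75]
283 [143 136  65  48  41  24  33  92 106  92  95  98  96  93]
284 [144 118  53  37  42  29  29  74 116  99  97 101 104 106]
285 [146  94  46  43  72  50  28  53 109 114 101 104 107 112]
286 [144  72  73  78 117  82  28  41  90 124 114 107 110 115]
287 [136  76 146 144 160 116  32  34  65 116 128 117 120 123]
288 [119  95 203 192 189 136  35  35  47  91 124 130 133 133]
289 [ 97  96 193 178 193 119  32  33  37  61  99 123 136 133]
290 [ 76  78 133 121 167  80  29  29  35  43  66  94 112 109]
291 [ 64  63  78  74 122  53  24  26  35  50  47  66  80  78]
292 [61 61 59 59 82 47 28 27 44 84 43 60 64 64]
293 [ 61  63  60  59  68  44  27  31  57 122  52  63  65  65]
294 [ 61  64  62  60  64  40  27  28  67 144  64  66  65  66]
295 [ 64  63  61  61  62  45  30  30  73 153  75  65  66  66]
296 [ 66  65  62  62  64  57  32  30  75 153  79  67  65  64]
297 [ 66  65  64  66  67  64  27  33  77 153  84  64  63  64]
298 [ 67  66  67  67  69  64  24  43  77 152  87  62  61  60]
299 [ 66  65  66  66  66  58  23  49  79 153  90  60  60  60]
```

Emit:
apply_moves(
  targets="0 0 0 -1 2 0 4;0 0 0 -1 2 1.5 4;0 0 0 -1 2 3 4;0 0 0 -1 2 4 4;0 0 0 -1 2 4.5 4",
)

```text
time: 25.5
tool_pos: [416.6, -343.8, 10.5]
tcp_rot: [-179.8, 0.1, -0.7]
ft_force: [0.7, 0.2, 0.2]
finger_gap: 40.3
```

Emit:
apply_moves(
  targets="0 0 0 0 0 0.3 4;0 0 0 0 0 0.6 4;0 0 0 0 0 0.9 4;0 0 0 0 0 1 4;0 0 0 0 0 1 4",
)

```text
time: 26.0
tool_pos: [417.7, -345.5, 3.1]
tcp_rot: [180.0, -0.0, -0.7]
ft_force: [-0.0, -0.8, -0.4]
finger_gap: 39.8
```

Emit:
apply_moves(
  targets="0 0 0 0 0 0 4;0 0 0 0 0 0 0.8;0 0 0 0 0 0 0.8;0 0 0 0 0 0 0.8;0 0 0 0 0 0 0.8",
)

```text
time: 26.5
tool_pos: [417.8, -345.6, 3.2]
tcp_rot: [180.0, -0.0, -0.7]
ft_force: [0.0, -0.1, 3.0]
finger_gap: 12.8
```

Emit:
apply_moves(
  targets="0 0 0 0 0 0 0.8;0 0 0 0 0 -1 0.8;0 0 0 0 0 -3 0.8;0 0 0 0 0 -6 0.8;0 0 0 0 0 -10 0.8",
)

```text
time: 27.0
tool_pos: [416.2, -344.1, 102.3]
tcp_rot: [-179.8, 0.2, -0.7]
ft_force: [0.4, -1.0, -1.5]
finger_gap: 12.6
```

```bash
echo '[417.9,-345.6,103,-0.75]'>cmd.json; python3 - <<'E'
from plan import *
from h import *
x,y=o2w(-118,0)
plan([(430,-300,160,5,.8),(x,y,160,5.9,.8),(x,y,60,5.9,.8)])
save("top","t10");save("scene","s10")
s=sense();print(s["finger_gap"],s["tool_pos"],s["tcp_rot"])
E
```

```text
[711.3 169.3] [ 747.3 -187. ] [ 609.2 -200.5] [572.1 153.4]
org [660.  -16.2] 5.902010016654742
0 0 -0.1 1.2 -4.6 -5.7 0.8
0 0 -0.01 11.1 -21.3 0.0 0.8
0 0 -0.01 2.5 -4.7 0.0 0.8
0 0 0.0 -0.0 -0.0 10.0 0.8
end [542.9 -28.7  60.    6.1]
12.34134188596931 [ 420.6 -348.4  109.9] [179.6  -0.4  -0.7]
```

Emit:
apply_moves(
  targets="0 0 -0.1 1.2 -4.6 -5.7 0.8;0 0 -0.1 1.2 -4.6 -5.7 0.8;0 0 -0.1 1.2 -4.6 -5.7 0.8;0 0 -0.1 1.2 -4.6 -5.7 0.8;0 0 -0.1 1.2 -4.6 -5.7 0.8",
)

```text
time: 27.6
tool_pos: [429.3, -299.6, 158.3]
tcp_rot: [-179.9, 0.1, 5.0]
ft_force: [0.1, -0.2, -1.2]
finger_gap: 12.5
```

Emit:
apply_moves(
  targets="0 0 -0.01 11.1 -21.3 0 0.8;0 0 -0.01 11.1 -21.3 0 0.8;0 0 -0.01 11.1 -21.3 0 0.8;0 0 -0.01 11.1 -21.3 0 0.8;0 0 -0.01 11.1 -21.3 0 0.8",
)

```text
time: 28.1
tool_pos: [522.0, -75.9, 158.1]
tcp_rot: [-179.9, 0.1, 5.5]
ft_force: [0.5, 0.1, -0.7]
finger_gap: 12.3
```

Emit:
apply_moves(
  targets="0 0 -0.01 2.5 -4.7 0 0.8;0 0 -0.01 2.5 -4.7 0 0.8;0 0 -0.01 2.5 -4.7 3 0.8;0 0 -0.01 2.5 -4.7 6 0.8;0 0 -0.01 2.5 -4.7 8 0.8",
)

```text
time: 28.6
tool_pos: [540.4, -29.1, 76.0]
tcp_rot: [-179.9, 0.3, 6.1]
ft_force: [0.3, 0.4, -1.7]
finger_gap: 12.4
```

Emit:
apply_moves(
  targets="0 0 0 0 0 0 0.8;0 0 0 0 0 1 0.8;0 0 0 0 0 2 0.8;0 0 0 0 0 2 0.8;0 0 0 0 0 2 0.8",
)

```text
time: 29.1
tool_pos: [542.8, -28.8, 60.2]
tcp_rot: [180.0, -0.0, 6.1]
ft_force: [0.2, -0.1, -0.7]
finger_gap: 12.1
```

```bash
python3 - <<'E'
from h import *
save("top","t11");save("scene","s11")
a=cv2.imread("pics/s11.png");b=cv2.imread("pics/t11.png")
cv2.imwrite("pics/v11.png",np.hstack([cv2.resize(b[140:290,210:380],(400,353)),cv2.resize(a[160:290,240:400],(434,353))[:,:400]]))
s=sense();print(s["finger_gap"],s["tool_pos"],s["tcp_rot"])
E
```

```text
12.073021369720715 [543.24322308 -28.68954728  60.75218455] [ 1.79979498e+02 -7.39385655e-02  6.13165569e+00]
```

View pics/v11.png

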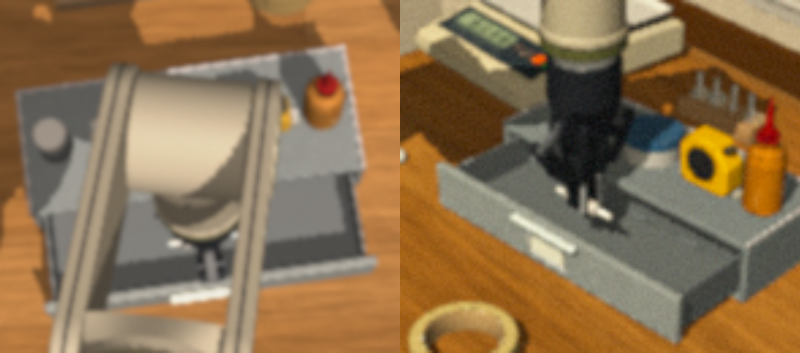

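Emit:
apply_moves(
  targets="0 0 0 0 0 1 0.8;0 0 0 0 0 2 0.8;0 0 0 0 0 3 0.8;0 0 0 0 0 3.6 0.8;0 0 0 0 0 3.8 0.8",
)

```text
time: 29.7
tool_pos: [541.5, -28.4, 20.3]
tcp_rot: [-180.0, 0.1, 6.1]
ft_force: [0.3, 0.2, -1.1]
finger_gap: 12.4
```

Emit:
apply_moves(
  targets="0 0 0 0 0 0 0.8;0 0 0 0 0 0 0.8;0 0 0 0 0 0.2 0.8;0 0 0 0 0 0.4 0.8;0 0 0 0 0 0.4 0.8",
)

```text
time: 30.2
tool_pos: [542.5, -28.6, 17.8]
tcp_rot: [-180.0, 0.0, 6.1]
ft_force: [-0.4, 0.6, -0.6]
finger_gap: 12.6
```

Emit:
apply_moves(
  targets="0 0 0 0 0 0 0.8;0 0 0 0 0 0.1 0.8;0 0 0 0 0 0.2 0.8;0 0 0 0 0 0.2 0.8;0 0 0 0 0 0.2 0.8",
)

```text
time: 30.7
tool_pos: [542.5, -28.6, 15.9]
tcp_rot: [-180.0, 0.0, 6.1]
ft_force: [-0.2, -0.1, -0.6]
finger_gap: 12.6
```

Emit:
apply_moves(
  targets="0 0 0 0 0 0.1 0.8;0 0 0 0 0 0.1 0.8;0 0 0 0 0 0.2 0.8;0 0 0 0 0 0.2 0.8;0 0 0 0 0 0.2 0.8",
)

```text
time: 31.2
tool_pos: [543.8, -28.6, 15.2]
tcp_rot: [180.0, -0.1, 6.1]
ft_force: [-0.4, 1.8, 7.2]
finger_gap: 12.5
```

Emit:
apply_moves(
  targets="0 0 0 0 0 0 0.8;0 0 0 0 0 0.1 0.8;0 0 0 0 0 0.1 0.8;0 0 0 0 0 0.1 0.8;0 0 0 0 0 0.1 0.8",
)

```text
time: 31.7
tool_pos: [544.7, -28.5, 15.1]
tcp_rot: [180.0, -0.2, 6.1]
ft_force: [-1.0, 2.8, 11.8]
finger_gap: 12.3
```

Emit:
apply_moves(
  targets="0 0 0 0 0 -0.2 0.8;0 0 0 0 0 -0.2 1.6;0 0 0 0 0 -0.2 2;0 0 0 0 0 -0.2 2.5;0 0 0 0 0 -0.2 2.5",
)

```text
time: 32.2
tool_pos: [542.4, -28.6, 14.6]
tcp_rot: [-180.0, 0.0, 6.1]
ft_force: [0.1, -1.0, 0.9]
finger_gap: 24.9
```

Emit:
apply_moves(
  targets="0 0 0 0 0 -1 2.5;0 0 0 0 0 -3 2.5;0 0 0 0 0 -8 2.5;0 0 0 0 0 -12 2.5;0 0 0 0 0 -12 2.5",
)

```text
time: 32.7
tool_pos: [547.2, -29.2, 143.2]
tcp_rot: [179.8, -0.7, 6.1]
ft_force: [0.8, 0.1, 0.6]
finger_gap: 25.0
```

```bash
echo '[542.9,-28.7,135,6.1]'>cmd.json; python3 - <<'E'
from plan import *
from h import *
x,y=o2w(-235,0)
plan([(x,y,135,5.9,0),(x,y,42,5.9,0)])
s=sense();print(s["tool_pos"],s["finger_gap"])
E
```

```text
[711.3 169.3] [ 747.3 -187. ] [ 609.2 -200.5] [572.1 153.4]
org [660.  -16.2] 5.902010016654742
0 0 0.0 -11.7 -0.1 0.0 0
0 0 0.0 -0.0 0.0 9.3 0
end [426.5 -40.1  42.    6.1]
[547.2 -29.2 143.2] 24.982805557684042
```

Emit:
apply_moves(
  targets="0 0 0 -4 0 0 0;0 0 0 -8 0 0 0;0 0 0 -11.7 -0.1 0 0;0 0 0 -11.7 -0.1 0 0;0 0 0 -11.7 -0.1 0 0",
)

```text
time: 33.2
tool_pos: [426.0, -40.2, 135.4]
tcp_rot: [180.0, -0.1, 6.1]
ft_force: [0.6, -0.2, 0.5]
finger_gap: -0.2
```

Emit:
apply_moves(
  targets="0 0 0 0 0 3 0;0 0 0 0 0 6 0;0 0 0 0 0 9.3 0;0 0 0 0 0 9.3 0;0 0 0 0 0 9.3 0",
)

```text
time: 33.7
tool_pos: [426.6, -40.0, 42.3]
tcp_rot: [-180.0, 0.1, 6.1]
ft_force: [0.4, -0.6, -0.2]
finger_gap: 0.3
```

Emit:
apply_moves(
  targets="0 0 0 1 0 0 0;0 0 0 2 0 0 0;0 0 0 3 0 0 0;0 0 0 4 0 0 0;0 0 0 5 0 0 0",
)

```text
time: 34.2
tool_pos: [477.0, -34.7, 42.2]
tcp_rot: [180.0, -0.0, 6.1]
ft_force: [-2.1, 0.2, 0.9]
finger_gap: 0.1
```

Emit:
apply_moves(
  targets="0 0 0 1 0 0 0;0 0 0 2 0 0 0;0 0 0 3 0 0 0;0 0 0 4 0 0 0;0 0 0 4 0 0 0",
)

```text
time: 34.7
tool_pos: [517.2, -30.4, 42.2]
tcp_rot: [180.0, -0.1, 6.1]
ft_force: [-0.3, -0.8, 0.7]
finger_gap: 0.0
```

Emit:
apply_moves(
  targets="0 0 0 0.6 0 0 0;0 0 0 1.2 0 0 0;0 0 0 1.8 0 0 0;0 0 0 2.4 0 0 0;0 0 0 3 0 0 0",
)

```text
time: 35.2
tool_pos: [545.8, -27.2, 41.8]
tcp_rot: [-180.0, 0.0, 6.1]
ft_force: [-2.6, 0.1, -1.3]
finger_gap: 0.1
```

Emit:
apply_moves(
  targets="0 0 0 0.2 0 0 0;0 0 0 0.4 0 0 0;0 0 0 0.6 0 0 0;0 0 0 0.8 0 0 0;0 0 0 0.8 0 0 0",
)

```text
time: 35.7
tool_pos: [553.9, -26.5, 42.1]
tcp_rot: [180.0, -0.0, 6.1]
ft_force: [0.4, 0.4, 0.7]
finger_gap: -0.0
```

Emit:
apply_moves(
  targets="0 0 0 0.1 0 0 0;0 0 0 0.2 0 0 0;0 0 0 0.3 0 0 0;0 0 0 0.3 0 0 0;0 0 0 0.3 0 0 0",
)

```text
time: 36.2
tool_pos: [556.6, -26.1, 42.0]
tcp_rot: [180.0, -0.0, 6.1]
ft_force: [-0.7, 0.5, 0.5]
finger_gap: -0.1
```

Org x is now about -104. I'll keep pushing in small steps until the force rises.

Emit:
apply_moves(
  targets="0 0 0 0.1 0 0 0;0 0 0 0.2 0 0 0;0 0 0 0.3 0 0 0;0 0 0 0.4 0 0 0;0 0 0 0.4 0 0 0",
)

```text
time: 36.7
tool_pos: [558.9, -25.8, 41.7]
tcp_rot: [-180.0, 0.2, 6.1]
ft_force: [-9.7, -1.2, 7.9]
finger_gap: 0.1
```

```bash
python3 - <<'E'
from h import *
from m import w2o
save("scene","s12")
for c in("scene",): print([(k["at"],k["confidence"],w2o(onz(c,k["at"],54)[:2])) for k in place_of(c,"drawer_pull")])
E
```

```text
[711.3 169.3] [ 747.3 -187. ] [ 609.2 -200.5] [572.1 153.4]
org [660.  -16.2] 5.902010016654742
[([231.8, 315.8], 0.82, array([-79.1,   3.5]))]
```

Emit:
apply_moves(
  targets="0 0 0 0.1 0 0 0;0 0 0 0.1 0 0 0;0 0 0 0.2 0 0 0;0 0 0 0.2 0 0 0;0 0 0 0.2 0 0 0",
)

```text
time: 37.3
tool_pos: [559.1, -25.8, 41.5]
tcp_rot: [-180.0, 0.4, 6.1]
ft_force: [-19.6, -1.7, 15.0]
finger_gap: -0.2
```

Emit:
apply_moves(
  targets="0 0 0 -1 0 0 0;0 0 0 -3 0 0 0;0 0 0 -6 0 0 0;0 0 0 -8 0 -3 0;0 0 0 -8 0 -8 0",
)

```text
time: 37.8
tool_pos: [476.8, -33.3, 117.7]
tcp_rot: [-179.8, 0.6, 6.1]
ft_force: [1.9, -0.9, -0.3]
finger_gap: -0.2
```

Emit:
apply_moves(
  targets="0 0 0 -4 0 -4 0;0 0 0 -7 17 -9 0;0 0 0 -7 17 -9 0;0 0 0 -7 17 -9 0;0 0 0 -7 17 -9 0",
)

```text
time: 38.3
tool_pos: [431.4, -213.6, 213.8]
tcp_rot: [179.8, -0.1, 6.1]
ft_force: [0.5, 0.1, -0.3]
finger_gap: -0.2
```

```bash
cat > chk.py <<'E'
from h import *
from m import w2o
save("top","t13");save("scene","s13")
for q,z in(("oil_bottle",70),("tape_mid",99),("tin",70),("counter_mid",82),("jar",70),("drawer_pull",54),("mug",0),("tag_left",0),("tag_right",0)):
  for c in("top","scene"): print(q,c,[(round(k["confidence"],2),w2o(onz(c,k["at"],z)[:2])) for k in place_of(c,q)[:2]])
a=cv2.imread("pics/s13.png");b=cv2.imread("pics/t13.png")
cv2.imwrite("pics/v13.png",np.hstack([cv2.resize(b[145:285,210:380],(425,350),interpolation=cv2.INTER_CUBIC),cv2.resize(a[160:290,250:400],(375,325)).repeat(1,0) if 0 else cv2.resize(a[160:300,250:400],(375,350))]))
print(sense()["tool_pos"],sense()["time"])
E
python3 chk.py
```

```text
[711.3 169.3] [ 747.3 -187. ] [ 609.2 -200.5] [572.1 153.4]
org [660.  -16.2] 5.902010016654742
oil_bottle top [(0.56, array([  -6.6, -146. ]))]
oil_bottle scene [(0.57, array([  10.7, -143.4])), (0.47, array([-204. ,  220.5]))]
tape_mid top [(0.96, array([ -0.8, -75.9]))]
tape_mid scene [(0.76, array([ -1.4, -70.4]))]
tin top [(0.72, array([-12.9,  14.4])), (0.23, array([ 10.3, -81.4]))]
tin scene [(0.52, array([ 3.5, 15. ]))]
counter_mid top [(0.83, array([ 4.9, 88.5]))]
counter_mid scene []
jar top [(0.74, array([  0.4, 136.5])), (0.51, array([5.8, 9.4]))]
jar scene [(0.7, array([-60.6, -53.6])), (0.43, array([-11.7, 144.2]))]
drawer_pull top [(0.74, array([-88.8,   2. ]))]
drawer_pull scene [(0.73, array([ 59.8, -25.5])), (0.59, array([-87.1,   3.1]))]
mug top [(0.66, array([-212.6, -464.1]))]
mug scene [(0.72, array([-209.6, -467. ])), (0.33, array([105.4,  10.9]))]
tag_left top [(0.59, array([20.3, 95.6])), (0.49, array([-144.2,  316.5]))]
tag_left scene [(0.4, array([-133.1,  323.3]))]
tag_right top []
tag_right scene [(0.48, array([144. ,  31.4])), (0.47, array([-199.7, -331.1]))]
[ 431.4 -210.5  211.9] 39.3
```

```bash
python3 -c "
from bench import *
print(hand_in())"
```

```text
the job is handed in; nothing more can be done
None
```

The bench kit is put away and the job is handed in at about 39 s of the 72 s allowed. The tape measure, tin and counter stand on the organiser top in that order from the bottle to the jar. The gauge is in the drawer and the drawer is shut.

Last checks:
- **Spacing:** The centre distances in the last check were about 72 mm (bottle to tape), 86 mm (tape to tin), 75 mm (tin to counter) and 56 mm (counter to jar). All are inside the allowed ranges.
- **Middle line:** The tape is about 1 mm off it and the counter about 5 mm.
- **Drawer:** The pull reads -89 mm (top camera) and -87 mm (scene camera), which matches my estimate of about -89 mm when shut. The drawer met a hard stop, with the push force rising to about 20 N without further movement.
- **Bystanders:** The mug is within a few mm of where it started. The left tag's best reading is also close, but only about 12 mm from its first scene-camera fix. The right tag was missed by the top camera, and its one plausible scene-camera fix had low confidence.

Disagreements and gaps:
- **Bottle and tin:** The two cameras put the bottle 17 mm apart front to back. For the tin the network gave -13 mm (top) and +3.5 mm (scene). My own reading of the tin from an earlier picture was -2 mm.
- **Jar and counter:** The jar's position along the row varied by about 8 mm between cameras. The scene camera missed the counter in the last check.
- **Final picture:** It could not be viewed because the 12-picture limit was reached. The final state therefore rests on those network readings, the force readings and the earlier pictures. The gauge was not seen again after I released it in the drawer.

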